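Find the through-bored spacer block with a probe pin and put it in the keeper

ROBOT

A 6-joint arm with a two-finger parallel gripper is mounted at the origin on the work surface. World frame = base frame: x ahead of the robot, y to its left, z up, the work surface at z = 0. Lengths are in m, angles in degrees, forces in N, time in s.
With the tool pointing down it reaches from about 0.25 to 0.725 m from the base axis. Payload 9.7 kg.
Tool frame: the origin (TCP) lies on the centre line of the jaws, within the pads' length; the fingertips stand 17 mm ahead of it and the grasp point (between the pads) lies 2 mm behind it (bot.tip_extent is the distance from the TCP to the fingertips, in m); z points along the fingers, y is the line along which they close (so a half turn about z gives the same grasp; the last joint's range is limited). The gripper opens to 85 mm and grips with 20 to 120 N. Pads are 22 mm wide; open, the fingers measure 114 mm over their backs; the gripper's body (76 mm by 85 mm) begins 54 mm behind the grasp point. The pads swing forward as they close: fully open they stand 13 mm farther back than shut.
Start: joints at [0, 4.979, 10.078, 95.1, 0, 90], TCP at [0.55, -0, 0.248] pointing down, gripper open.
Joint ranges: [-179.16, 179.16], [-48.56, 103.87], [-65.8, 70.77], [-126.05, 130.52], [-82.76, 87.17], [-180, 180]. Speed limits (degrees/s): [127.2, 127.2, 147.25, 180, 180, 180].

INTERFACE

Orientations are given as [roll, pitch, yaw] about the fixed x, y, z axes, in that order (R = Rz(yaw) Ry(pitch) Rx(roll)).
In Python, from workcell import bot gives the robot as it stands.
- The arm moves only by the tool carry_out, never from a script. Its argument "moves" is text: rows parted by semicolons, each of 7 numbers parted by spaces: the shift along the tool's x, y, z in mm, then the turn, a rotation vector about the tool's x, y, z in degrees, then the finger opening in mm, from 0 to 85.4. A call has 1 to 20 rows; each row is the pose to reach, as a shift and turn from the pose commanded when the call began, along the tool's axes at that moment; what a row does not reach only later rows make up. A row lasts 1/10 s, in which the tool goes at most 50 mm and 8.59 degrees, less where a joint would pass 70% of its speed; a pose out of reach is approached as far as the arm can. A call with a gripper value outside its range is refused whole. The fingers move at their own pace and stop on an object; "force" is the grip in N (left out, the last holds). Time passes only in rows, so rows that repeat a pose let the fingers close. It gives the time, the measured TCP pose, the force, the opening and the grip force at its end, in the units of the state.
- bot.get_obs(): the state, without advancing time (a new reading comes with each control period).
- bot.camera(name): name is "scene" or "side" or "wrist"; returns a dict with "img" (420x560x3 uint8, red, green, blue), "mtx" (3x3 intrinsics, pixels), "position" and "orientation" of the camera in the world; the wrist camera has in their place "mount" (4x4, takes a point from camera to tool coordinates, whose origin is the TCP and whose axes are the flange's). Camera axes: x right, y up, looking along -z (the intrinsics and any distortion apply to the point x, -y, -z); pixel columns grow to the right and rows downward; lengths in m; the calibration is good to about 2 mm. A picture is of the moment at which its call begins: read the wrist's pose just before it. There is no depth.
- bot.job_done(): hands the job in; it is judged then, once.
The state is a dict: "time": time; "q": joint angles; "qd": joint speeds; "joint_efforts": joint torques, N m; "ee_pos": TCP position; "tcp_rot": TCP orientation; "wrist_force": force on the tool from outside, world axes, zero at the start; "torque": the same for the moment, N m; "opening": finger opening in m; "grasp_force": force on a finger pad.
Only numpy, scipy, OpenCV 4.12 (cv2) and the standard library are available. Lean on these libraries where they do the work, as an engineer would, in place of code of your own. Each camera call takes 0.05 s, during which the arm holds its last target. There are 200 camera calls.

TASK

Only one of the three aluminium spacer blocks in the grey rack is drilled right through. Take the probe pin from its stand and feel all three bores down to the bottom, going from the robot's left to its right, then put the pin back in its stand. Set the through-drilled block down upright on the black rubber pad and let go, then take it again by its two narrow ends and stand it in the white keeper channel, right down on the floor with the dowel in its bore; leave the other two blocks standing in the rack and everything else on the bench undisturbed.

Things in the scene. Friction and masses are not known exactly. Their poses are not given: they have to be found in the camera images.
- probe: steel probe pin standing upright in its stand, pin down: pin 6 mm diameter and 52 mm long, above it a round handle 20 mm diameter and 36 mm tall; 60 g; origin at the lower end of the pin, z along it up to the handle
- probe_tip (a point): the lower end of the probe's pin, on its axis
- stand: fixed dark steel stand of the probe, 36 x 36 x 54 mm tall (foot 50 x 50 x 6 mm), with a 12 mm hole, 53 mm deep, down the middle of its top; the probe's handle rests on the top face, its tip then 2 mm above the bench; origin at the centre of the underside
- rack: fixed grey plastic rack on the bench, a channel 240 mm long along its y axis, open at its ends: floor 6 mm thick, two rails 36 mm tall over the bench and 50 mm apart inside (across x). Three blocks stand in it with their long sides across the channel, so the rails cover their narrow ends; origin at the centre of the underside, y axis towards the robot's left
- place1 (a point): the robot's leftmost of three places in the rack, on its floor, 75 mm from the middle; a block stands here
- place2 (a point): the middle place in the rack, on its floor; a block stands here
- place3 (a point): the robot's rightmost place in the rack, on its floor, 75 mm from the middle; a block stands here
- block_a: one of three outwardly identical aluminium spacer blocks, 44 x 24 x 34 mm (x, y, z), about 90 g, with a 12 mm bore down the middle of its top face (axis along z); origin at the centre of its underside, z up. The block's bore either stops 20 mm below the top or runs right through (34 mm, down to the rack's floor): exactly one of the three is bored through, which one cannot be told from its name or its place
- block_b: one of three outwardly identical aluminium spacer blocks, 44 x 24 x 34 mm (x, y, z), about 90 g, with a 12 mm bore down the middle of its top face (axis along z); origin at the centre of its underside, z up. The block's bore either stops 20 mm below the top or runs right through (34 mm, down to the rack's floor): exactly one of the three is bored through, which one cannot be told from its name or its place
- block_c: one of three outwardly identical aluminium spacer blocks, 44 x 24 x 34 mm (x, y, z), about 90 g, with a 12 mm bore down the middle of its top face (axis along z); origin at the centre of its underside, z up. The block's bore either stops 20 mm below the top or runs right through (34 mm, down to the rack's floor): exactly one of the three is bored through, which one cannot be told from its name or its place
- pad: fixed black rubber pad on the bench, 105 x 105 x 3 mm; origin at the centre of the underside
- keeper: fixed white channel, 140 mm long along its x axis, open at both ends: floor 6 mm thick, two walls 50 mm tall over the bench, 38 mm apart inside (across y), so a block fits only lengthwise, held by its narrow ends. In the middle a dowel: only a through-drilled block sits flat on the floor over it, any other is held up 8 mm; origin at the centre of the underside
- dowel (a point): the foot of the keeper's steel locating dowel, 6 mm diameter, 8 mm tall, tapered at the top; on its axis, at the level of the keeper's floor
- dish: bystander: shallow glass dish, 90 mm across, 18 mm tall; origin at the centre of the underside
- jar: bystander: brown glass jar, 48 mm diameter, 70 mm tall; origin at the centre of the underside
- eyepiece: bystander: black microscope eyepiece standing upright, 34 mm diameter, 48 mm tall; origin at the centre of the underside
- slidebox: bystander: white slide box, 100 x 85 x 32 mm; origin at the centre of the underside
- driver: bystander: screwdriver lying on the bench, 160 mm long along its x axis; origin near its middle, on the underside
- objective: bystander: small steel microscope objective standing upright, 27 mm diameter, 42 mm tall; origin at the centre of the underside

How it is judged:
By the outcome, as a careful person would: the job done as asked, in the order asked, and still so for the second after the job is handed in, with the robot touching nothing.
It also fails if it takes over 72 s, if anything falls off the work surface, if the arm or the gripper's body presses on something with over 40 N, if the wrist force passes 120 N, or if a joint passes its speed limit or range.

## Working session

There is one attempt and no reset: what is moved stays moved. The work goes in short steps, Python scripts to look and compute and a tool call to move; the robot and the scene stay as the last step left them, time stands still between calls to the robot, and variables do not carry over. Pictures are saved under pics/ and viewed, at most 10 in all, crops included, and the job is handed in when it is done.

Besides the shell and the picture viewer there is one more tool, called after "Call:" by a JSON object that holds its "name" and its "arguments". carry_out: Moves the arm, as the interface text tells. Its arguments: {"type":"object","properties":{"moves":{"type":"string"},"force":{"type":"number"}},"required":["moves"]}

```bash
ls; mkdir -p pics; python3 - <<'E'
from workcell import bot
import cv2, numpy as np, json
for n in ["scene","side","wrist"]:
    o=bot.get_obs(); c=bot.camera(n)
    cv2.imwrite(f"pics/{n}0.png",c["img"][:,:,::-1])
    print(n,{k:(np.round(v,4).tolist() if not isinstance(v,str) else v) for k,v in c.items() if k!="img"})
print(o)
E
```

```text
pics
scene {'mtx': [[434.3451, 0.0, 282.2281], [0.0, 434.3451, 208.1189], [0.0, 0.0, 1.0]], 'position': [1.1128, -0.4915, 0.9918], 'orientation': [36.2001, 0.4494, 44.2458]}
side {'mtx': [[485.3656, 0.0, 287.057], [0.0, 485.3656, 203.8018], [0.0, 0.0, 1.0]], 'position': [0.0661, 0.8573, 0.6947], 'orientation': [56.1043, 1.406, -148.2963]}
wrist {'mtx': [[338.671, 0.0, 276.276], [0.0, 338.671, 210.8762], [0.0, 0.0, 1.0]], 'mount': [[-0.0004, 0.9495, 0.3139, 0.0797], [1.0, -0.0001, 0.0016, 0.0007], [0.0015, 0.3139, -0.9495, -0.1258], [0.0, 0.0, 0.0, 1.0]]}
{'time': 0.1, 'q': array([ 7.98463065e-04,  5.00922942e+00,  1.00397006e+01,  9.51013623e+01,
       -1.37412334e-03,  8.99999866e+01]), 'qd': array([ 0.00554614, -0.12925337,  0.09344372, -0.02192173, -0.10547179,
        0.03326053]), 'joint_efforts': array([ 5.47294949e-04, -5.21561801e+01,  4.65652657e+01,  1.59993977e-02,
       -1.19309320e-06, -5.24902489e-06]), 'ee_pos': array([5.49807650e-01, 1.23457691e-06, 2.47648007e-01]), 'tcp_rot': array([-1.79929109e+02,  1.37410574e-03,  9.00008135e+01]), 'wrist_force': array([-0.14069038,  0.14205342,  0.0770682 ]), 'torque': array([ 0.00772039, -0.01360319, -0.02796053]), 'grasp_force': 0.0, 'opening': 0.08529364830928587}
```

View pics/scene0.png

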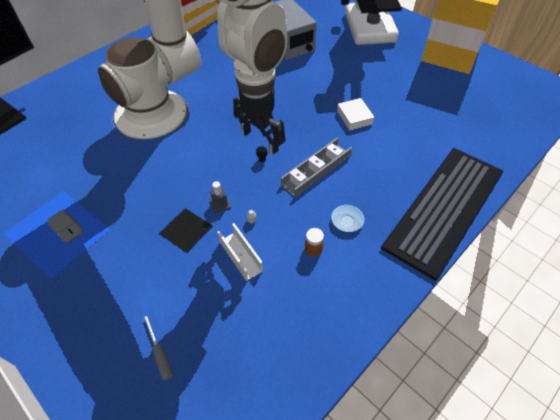

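View pics/side0.png

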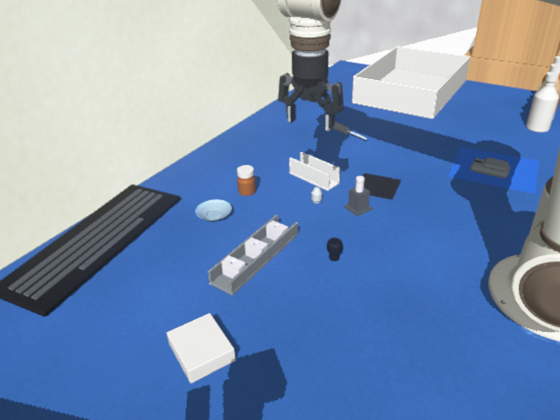

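View pics/wrist0.png

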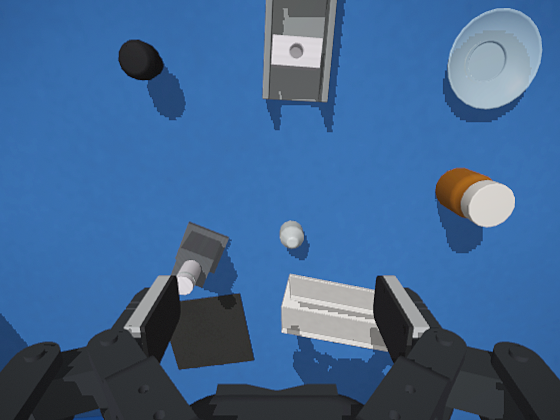

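The wrist view (image right = +x, up = +y) shows place3's bore at (296,50), the probe handle at (186,286), the objective at (291,236), the keeper's left end at (282–291, 275–330), the pad at about (212,330), the jar at (480,200), the dish at (495,58) and the eyepiece at (138,58). The scene and side views show all three blocks, with tops in side at about (233,267), (254,247) and (276,230).

```bash
cat > h.py <<'E'
from workcell import bot
import cv2, numpy as np
from scipy.spatial.transform import Rotation as R
def pose(o):
    T=np.eye(4); T[:3,:3]=R.from_euler('xyz',o['tcp_rot'],degrees=True).as_matrix(); T[:3,3]=o['ee_pos']; return T
def snap(n,f=None):
    o=bot.get_obs(); c=bot.camera(n)
    if n=='wrist': M=pose(o)@np.array(c['mount'])
    else:
        M=np.eye(4); M[:3,:3]=R.from_euler('xyz',c['orientation'],degrees=True).as_matrix(); M[:3,3]=c['position']
    if f: cv2.imwrite(f,c['img'][:,:,::-1]); np.savez(f+'.npz',M=M,K=c['mtx'])
    return c['img'],M,np.array(c['mtx'])
def at(M,K,u,v,z):
    d=np.linalg.inv(K)@[u,v,1.]; d=M[:3,:3]@(d*[1,-1,-1]); p=M[:3,3]
    return p+d*(z-p[2])/d[2]
def proj(M,K,P):
    p=(np.linalg.inv(M)@np.append(P,1))[:3]*[1,-1,-1]; q=K@p; return q[:2]/q[2]
E
python3 - <<'E'
from h import *
np.set_printoptions(precision=4,suppress=True)
L={'wrist':dict(place3=(296,50,.04),rackcornL=(264,101,.036),rackcornR=(326,103,.036),probe=(186,286,.09),kUL=(291,275,.05),kLL=(282,330,.05),padTR=(240,293,.003),padBR=(254,360,.003),padBL=(181,369,.003),obj=(292,243,.042),jar=(488,204,.07),eye=(137,58,.048)),
'scene':dict(place3=(299,175,.04),place2=(317,161,.04),place1=(335,150,.04),probe=(217,184,.09),kA=(219,234,.05),kB=(243,279,.05),kC=(236,227,.05),kD=(261,270,.05),pad=(186,230,.003),obj=(252,211,.042),jar=(315,235,.07),eye=(262,150,.048),dish=(348,220,.018)),
'side':dict(place1=(233,260,.04),place2=(254,243,.04),place3=(276,227,.04),probe=(360,179,.09),kA=(290,162,.05),kB=(339,175,.05),kC=(305,153,.05),pad=(379,185,.003),obj=(317,189,.042),eye=(335,240,.048),box=(201,339,.032))}
for n in L:
    _,M,K=snap(n)
    for k,(u,v,z) in L[n].items(): print(n,k,at(M,K,u,v,z)[:2])
E
```

```text
wrist place3 [0.5675 0.1213]
wrist rackcornL [0.5382 0.0778]
wrist rackcornR [0.597 0.076]
wrist probe [ 0.4639 -0.0894]
wrist kUL [ 0.5656 -0.0998]
wrist kLL [ 0.5563 -0.1701]
wrist padTR [ 0.5042 -0.1512]
wrist padBR [ 0.5195 -0.2547]
wrist padBL [ 0.4196 -0.27  ]
wrist obj [ 0.5665 -0.0659]
wrist jar [ 0.7481 -0.0138]
wrist eye [0.4271 0.114 ]
scene place3 [0.5737 0.1204]
scene place2 [0.5751 0.1968]
scene place1 [0.5846 0.2676]
scene probe [ 0.4649 -0.0876]
scene kA [ 0.5668 -0.1751]
scene kB [ 0.7059 -0.2193]
scene kC [ 0.5822 -0.1301]
scene kD [ 0.7195 -0.1724]
scene pad [ 0.4648 -0.2134]
scene obj [ 0.5703 -0.0621]
scene jar [ 0.7546 -0.016 ]
scene eye [0.4319 0.1104]
scene dish [0.7668 0.1092]
side place1 [0.5798 0.2696]
side place2 [0.5743 0.2014]
side place3 [0.5643 0.1289]
side probe [ 0.4555 -0.0783]
side kA [ 0.6846 -0.1292]
side kB [ 0.537 -0.132]
side kC [ 0.6748 -0.1943]
side pad [ 0.4542 -0.2093]
side obj [ 0.5599 -0.0552]
side eye [0.4231 0.114 ]
side box [0.507  0.4596]
```

Call:
{"name": "carry_out", "arguments": {"moves": "40 5 0 0 0 0 85; 80 10 0 0 0 0 85; 120 15 0 0 0 0 85; 160 20 0 0 0 0 85; 180 20 0 0 0 0 85; 180 20 0 0 0 0 85; 180 20 0 0 0 0 85; 180 20 0 0 0 0 85"}}

```text
time: 1.1
ee_pos: [0.57, 0.1791, 0.2484]
tcp_rot: [180.0, 0.0, 90.0]
wrist_force: [0.2, -0.4, 0.5]
opening: 0.0852
grasp_force: 0.0
```

```bash
python3 - <<'E'
from h import *
print(bot.get_obs()['ee_pos'],bot.get_obs()['qd'].round(1)); snap('wrist','pics/w1.png')
E
```

```text
[0.5700047  0.17909032 0.24838091] [-0.4 -0.3 -0.2 -0.1  0.1  0.2]
```

View pics/w1.png

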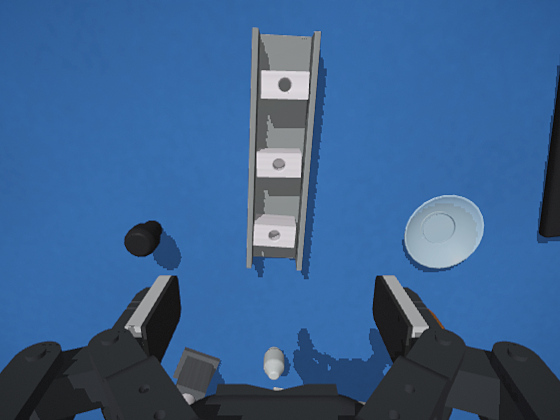

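Call:
{"name": "carry_out", "arguments": {"moves": "-50 -5 0 0 0 0 85; -100 -10 0 0 0 0 85; -150 -15 0 0 0 0 85; -200 -20 0 0 0 0 85; -250 -20 0 0 0 0 85; -300 -20 0 0 0 0 85; -320 -20 0 0 0 0 85; -320 -20 0 0 0 0 85; -320 -20 0 0 0 0 85; -320 -20 0 0 0 0 85"}}

```text
time: 2.15
ee_pos: [0.5499, -0.1395, 0.2485]
tcp_rot: [180.0, -0.0, 90.0]
wrist_force: [-0.2, 0.3, -0.1]
opening: 0.085
grasp_force: 0.0
```

```bash
python3 - <<'E'
from h import *
print(bot.get_obs()['ee_pos'],bot.get_obs()['qd'].round(1)); snap('wrist','pics/w2.png')
E
```

```text
[ 0.54985423 -0.13953271  0.24850565] [ 0.8  0.1  0.1  0.  -0.  -0.1]
```

View pics/w2.png

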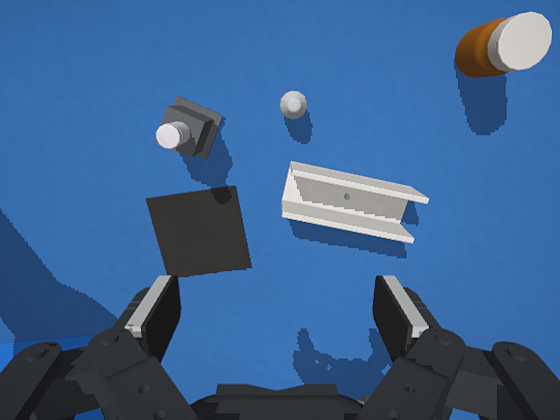

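w1: bores at (285,85), (279,163) and (274,235), giving the rack direction. w2: handle top (168,136), dowel (346,197), pad corners (147,198), (236,185), (251,267) and (172,277), and keeper wall tops (291,161)→(429,199) and (282,212)→(413,240).

```bash
python3 - <<'E'
from h import *
np.set_printoptions(precision=4,suppress=True)
def f(n): d=np.load(n); return d['M'],d['K']
def dark(n,u,v,r=9,inv=False):
    g=cv2.imread(n,0)[v-r:v+r+1,u-r:u+r+1].astype(float)
    w=g-g.min() if inv else g.max()-g
    w=np.clip(w-0.45*w.max(),0,None); y,x=np.mgrid[-r:r+1,-r:r+1]
    return u+(w*x).sum()/w.sum(), v+(w*y).sum()/w.sum()
M,K=f('pics/w1.png.npz')
for k,(u,v) in dict(p1=(285,85),p2=(279,163),p3=(274,235)).items():
    c=dark('pics/w1.png',u,v); print(k,c,at(M,K,*c,.04)[:2])
M,K=f('pics/w2.png.npz')
g=cv2.imread('pics/w2.png'); m=(g.min(2)>175).astype(np.uint8); 
n,lab,st,ce=cv2.connectedComponentsWithStats(m[100:160,140:200]); print(st,ce+[140,100])
c=dark('pics/w2.png',346,197,5); print('dowel',c,at(M,K,*c,.013)[:2])
for k,(u,v,z) in dict(probe=(168,136,.09),kUL=(291,161,.05),kUR=(429,199,.05),kLL=(282,212,.05),kLR=(413,240,.05),a=(147,198,.003),b=(236,185,.003),c=(251,267,.003),d=(172,277,.003)).items(): print(k,at(M,K,u,v,z)[:2])
E
```

```text
p1 (np.float64(284.2761939708705), np.float64(84.37890933724738)) [0.5777 0.2715]
p2 (np.float64(278.0011657559198), np.float64(164.05872495446266)) [0.5719 0.1973]
p3 (np.float64(272.81335403726706), np.float64(234.1036102484472)) [0.5664 0.1222]
[[   0    0   60   60 3147]
 [  33   22    9    2   14]
 [  16   24   24   24  439]] [[169.7747 128.6679]
 [176.5714 122.6429]
 [167.3052 135.6834]]
dowel (np.float64(345.83893621920333), np.float64(195.9720239465807)) [ 0.6271 -0.1619]
probe [ 0.4609 -0.0888]
kUL [ 0.5643 -0.1165]
kUR [ 0.7023 -0.1545]
kLL [ 0.5559 -0.1682]
kLR [ 0.692  -0.1988]
a [ 0.4025 -0.1671]
b [ 0.5047 -0.1519]
c [ 0.5191 -0.2548]
d [ 0.4212 -0.2686]
```

Call:
{"name": "carry_out", "arguments": {"moves": "20 -35 30 0 0 0 70; 40 -70 60 0 0 0 60; 51 -88 90 0 0 0 50; 51 -88 110 0 0 0 50; 51 -88 130 0 0 0 50; 51 -88 150 0 0 0 50; 51 -88 165 0 0 0 50; 51 -88 170 0 0 0 50; 51 -88 170 0 0 0 50; 51 -88 170 0 0 0 10; 51 -88 170 0 0 0 10; 51 -88 170 0 0 0 10; 51 -88 170 0 0 0 10; 51 -88 170 0 0 0 10; 51 -88 170 0 0 0 10; 51 -88 170 0 0 0 10", "force": 40}}

```text
time: 3.8
ee_pos: [0.4625, -0.0891, 0.0793]
tcp_rot: [179.9, 0.0, 90.0]
wrist_force: [-0.9, 1.2, 5.8]
opening: 0.0187
grasp_force: 39.0
```

Call:
{"name": "carry_out", "arguments": {"moves": "0 0 -15 0 0 0 10; 0 0 -40 0 0 0 10; 0 0 -70 0 0 0 10; 0 0 -90 0 0 0 10; 30 10 -95 0 0 0 10; 75 25 -95 0 0 0 10; 120 40 -95 0 0 0 10; 165 55 -95 0 0 0 10; 210 70 -95 0 0 0 10; 255 85 -95 0 0 0 10; 300 100 -90 0 0 0 10; 340 110 -80 0 0 0 10; 360 115 -70 0 0 0 10; 360 115 -60 0 0 0 10; 360 115 -55 0 0 0 10; 360 115 -55 0 0 0 10; 360 115 -55 0 0 0 10; 360 115 -55 0 0 0 10"}}

```text
time: 5.6
ee_pos: [0.5773, 0.2702, 0.1344]
tcp_rot: [179.9, -0.0, 89.9]
wrist_force: [-0.5, -0.2, -0.2]
opening: 0.0192
grasp_force: 39.2
```

```bash
python3 - <<'E'
from h import *
o=bot.get_obs();print(o['ee_pos'],o['opening'],o['wrist_force'])
out=[]
for n in ['wrist','scene','side']:
    im,M,K=snap(n,f'pics/h1_{n}.png')
    P=o['ee_pos']+[0,0,-.076]; c=proj(M,K,P).round().astype(int); print(n,c,proj(M,K,[.5777,.2715,.04]))
    h=33; c=np.clip(c,h,[559-h,419-h])
    if n=='wrist': print('crop',c)
    out.append(cv2.resize(im[c[1]-h:c[1]+h,c[0]-h:c[0]+h,::-1],(264,264),interpolation=cv2.INTER_NEAREST))
cv2.imwrite('pics/h1.png',np.hstack(out))
E
```

```text
[0.57728806 0.27023677 0.13437735] 0.019164959026572847 [-0.53951431 -0.22473587 -0.17620676]
wrist [276 230] [276.17933483 218.69580489]
crop [276 230]
scene [334 144] [334.10118928 148.17137467]
side [233 254] [233.23241449 260.85216471]
```

View pics/h1.png

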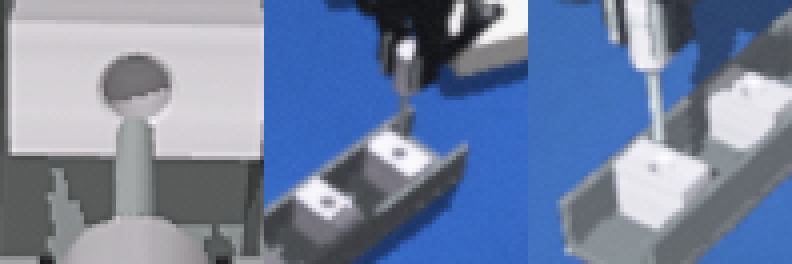

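The wrist crop shows the bore centre at about (277,219) and the front rim of the pin tip at about (276.7,226.5).

```bash
python3 - <<'E'
from h import *
d=np.load('pics/h1_wrist.png.npz');M,K=d['M'],d['K']
print(at(M,K,277,219,.04)[:2],at(M,K,276.7,226.5,.0571)[:2]-[0,.003])
for n,b,t in [('scene',None,None)]: pass
for n,(cx,cy),b,t in [('scene',(334,144),(398,153),(405,110)),('side',(233,254),(655,168),(656,140))]:
    d=np.load(f'pics/h1_{n}.png.npz');M,K=d['M'],d['K']; off=264 if n=='scene' else 528
    g=lambda p:((p[0]-off)/4+cx-33-.4,p[1]/4+cy-33-.4)
    print(n,at(M,K,*g(b),.04)[:2],at(M,K,*g(t),.0571)[:2])
E
```

```text
[0.57826614 0.27127637] [0.57804544 0.2692735 ]
scene [0.57952082 0.26934088] [0.56400021 0.29351906]
side [0.57774483 0.27786837] [0.57714927 0.27531155]
```

Call:
{"name": "carry_out", "arguments": {"moves": "2 0.5 0 0 0 0 10; 2 0.5 8 0 0 0 10; 2 0.5 16 0 0 0 10; 2 0.5 24 0 0 0 10; 2 0.5 31 0 0 0 10; 2 0.5 34 0 0 0 10; 2 0.5 36 0 0 0 10; 2 0.5 37 0 0 0 10; 2 0.5 38 0 0 0 10; 2 0.5 38.5 0 0 0 10; 2 0.5 38.5 0 0 0 10"}}

```text
time: 6.85
ee_pos: [0.5776, 0.2731, 0.0949]
tcp_rot: [180.0, -0.0, 90.0]
wrist_force: [-0.1, -0.4, -0.7]
opening: 0.0184
grasp_force: 39.2
```

Call:
{"name": "carry_out", "arguments": {"moves": "0 0 4 0 0 0 10; 0 0 7 0 0 0 10; 0 0 9 0 0 0 10; 0 0 10 0 0 0 10; 0 0 11 0 0 0 10; 0 0 12 0 0 0 10; 0 0 12.5 0 0 0 10; 0 0 12.5 0 0 0 10"}}

```text
time: 7.65
ee_pos: [0.5777, 0.2732, 0.0833]
tcp_rot: [179.9, -0.0, 90.0]
wrist_force: [-1.6, -0.2, 4.8]
opening: 0.0188
grasp_force: 39.7
```

Place 1's bore reached the floor: contact with the tip at about 6 mm. Next is place 2.

Call:
{"name": "carry_out", "arguments": {"moves": "0 0 -15 0 0 0 10; 0 0 -35 0 0 0 10; 0 0 -55 0 0 0 10; -20 -1.5 -58 0 0 0 10; -50 -3.8 -58 0 0 0 10; -70 -5.3 -58 0 0 0 10; -75 -5.6 -56 0 0 0 10; -75 -5.6 -54 0 0 0 10; -75 -5.6 -46 0 0 0 10; -75 -5.6 -38 0 0 0 10; -75 -5.6 -30 0 0 0 10; -75 -5.6 -23 0 0 0 10; -75 -5.6 -19 0 0 0 10; -75 -5.6 -17 0 0 0 10; -75 -5.6 -16 0 0 0 10; -75 -5.6 -15 0 0 0 10; -75 -5.6 -14 0 0 0 10; -75 -5.6 -13.5 0 0 0 10; -75 -5.6 -13.5 0 0 0 10"}}

```text
time: 9.55
ee_pos: [0.5722, 0.1981, 0.0972]
tcp_rot: [179.9, -0.0, 90.0]
wrist_force: [-2.0, -0.2, 6.2]
opening: 0.0186
grasp_force: 40.1
```

Call:
{"name": "carry_out", "arguments": {"moves": "0 0 -12 0 0 0 10; 0 0 -28 0 0 0 10; 0 0 -42 0 0 0 10; -20 -1.5 -44 0 0 0 10; -50 -3.8 -44 0 0 0 10; -70 -5.3 -44 0 0 0 10; -75 -5.6 -43 0 0 0 10; -75 -5.6 -41 0 0 0 10; -75 -5.6 -33 0 0 0 10; -75 -5.6 -25 0 0 0 10; -75 -5.6 -17 0 0 0 10; -75 -5.6 -10 0 0 0 10; -75 -5.6 -6 0 0 0 10; -75 -5.6 -4 0 0 0 10; -75 -5.6 -3 0 0 0 10; -75 -5.6 -2 0 0 0 10; -75 -5.6 -1 0 0 0 10; -75 -5.6 0 0 0 0 10; -75 -5.6 0 0 0 0 10"}}

```text
time: 11.45
ee_pos: [0.5667, 0.1231, 0.0972]
tcp_rot: [179.9, -0.0, 90.0]
wrist_force: [-1.5, 0.1, 6.9]
opening: 0.0186
grasp_force: 40.3
```

Call:
{"name": "carry_out", "arguments": {"moves": "0 0 -12 0 0 0 10; 0 0 -32 0 0 0 10; 0 0 -55 0 0 0 10; -25 -13 -70 0 0 0 10; -60 -30 -75 0 0 0 10; -100 -50 -75 0 0 0 10; -140 -70 -75 0 0 0 10; -180 -89 -75 0 0 0 10; -205 -101 -75 0 0 0 10; -212 -104.3 -72 0 0 0 10; -212 -104.3 -65 0 0 0 10; -212 -104.3 -60 0 0 0 10; -212 -104.3 -48 0 0 0 10; -212 -104.3 -36 0 0 0 10; -212 -104.3 -20 0 0 0 10; -212 -104.3 -4 0 0 0 10; -212 -104.3 8 0 0 0 10; -212 -104.3 14 0 0 0 10; -212 -104.3 16 0 0 0 10; -212 -104.3 17 0 0 0 10"}}

```text
time: 13.45
ee_pos: [0.4621, -0.0888, 0.0793]
tcp_rot: [180.0, -0.0, 90.0]
wrist_force: [-5.0, 1.1, 7.8]
opening: 0.0185
grasp_force: 40.2
```

Call:
{"name": "carry_out", "arguments": {"moves": "0 0 0.5 0 0 0 10; 0 0 0.5 0 0 0 10"}}

```text
time: 13.65
ee_pos: [0.4624, -0.0889, 0.0793]
tcp_rot: [179.9, 0.0, 90.0]
wrist_force: [-2.9, 0.9, 4.3]
opening: 0.0185
grasp_force: 40.1
```

Call:
{"name": "carry_out", "arguments": {"moves": "0 0 0 0 0 0 50; 0 0 0 0 0 0 50; 0 0 0 0 0 0 50; 0 0 -5 0 0 0 50; 0 0 -30 0 0 0 50; 0 0 -70 0 0 0 50; 30 10 -100 0 0 -8.5 46; 70 22 -100 0 0 -17 46; 110 35 -100 0 0 -25.5 46; 150 48 -100 0 0 -34 46; 190 61 -100 0 0 -42.5 46; 230 74 -100 0 0 -51 46; 270 87 -100 0 0 -59.5 46; 310 100 -100 0 0 -68 46; 340 110 -100 0 0 -76.5 46; 361 116 -80 0 0 -85 46; 361 116 -60 0 0 -85.7 46; 361 116 -40 0 0 -85.7 46; 361 116 -40 0 0 -85.7 46; 361 116 -40 0 0 -85.7 46"}}

```text
time: 15.65
ee_pos: [0.578, 0.2719, 0.1188]
tcp_rot: [-180.0, -0.0, 175.7]
wrist_force: [0.9, 0.1, 0.9]
opening: 0.046
grasp_force: 0.0
```

```bash
python3 - <<'E'
from h import *
o=bot.get_obs();print(o['ee_pos'],o['tcp_rot'],o['q'].round(1),o['opening'])
a,M,K=snap('wrist','pics/g_wrist.png'); b,Ms,Ks=snap('side','pics/g_side.png')
print(proj(M,K,[.578,.272,.04]))
c=proj(Ms,Ks,[.46,-.09,.05]).round().astype(int); h=40
z=cv2.resize(b[c[1]-h:c[1]+h,c[0]-h:c[0]+h],(240,420))
cv2.imwrite('pics/g.png',np.hstack([a,z])[:,:,::-1])
E
```

```text
[0.57795189 0.27193141 0.11875207] [-1.79990171e+02 -1.52666628e-02  1.75691675e+02] [25.2 16.6  9.1 82.6 -0.  29.5] 0.04598790100423352
[277.9189644  229.40061306]
```

View pics/g.png

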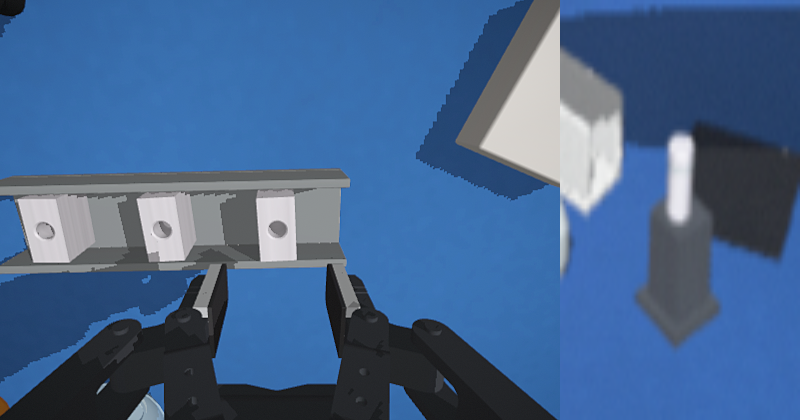

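The probe is back in its stand (right inset). The place 1 bore is at (277,229), within 1 px of the prediction, so I'll descend and grip.

Call:
{"name": "carry_out", "arguments": {"moves": "0 0 20 0 0 0 46; 0 0 40 0 0 0 46; 0 0 58 0 0 0 46; 0 0 72 0 0 0 46; 0 0 82 0 0 0 46; 0 0 87 0 0 0 46; 0 0 88 0 0 0 46; 0 0 88 0 0 0 46; 0 0 88 0 0 0 15; 0 0 88 0 0 0 15; 0 0 88 0 0 0 15; 0 0 88 0 0 0 15; 0 0 88 0 0 0 15; 0 0 88 0 0 0 15; 0 0 88 0 0 0 15", "force": 40}}

```text
time: 17.25
ee_pos: [0.5785, 0.2722, 0.0312]
tcp_rot: [180.0, 0.1, 175.7]
wrist_force: [-0.3, -0.6, 4.9]
opening: 0.0233
grasp_force: 39.4
```

Call:
{"name": "carry_out", "arguments": {"moves": "0 0 -8 0 0 0 15; 0 0 -25 0 0 0 15; 0 0 -55 0 0 0 15; 0 0 -90 0 0 0 15; 2 -12 -115 0 0 0 15; 8 -50 -120 0 0 0 15; 14 -90 -120 0 0 0 15; 21 -130 -120 0 0 0 15; 27 -170 -120 0 0 0 15; 34 -210 -120 0 0 0 15; 40 -250 -120 0 0 0 15; 47 -290 -120 0 0 0 15; 53 -330 -120 0 0 0 15; 60 -370 -120 0 0 0 15; 66 -410 -120 0 0 0 15; 73 -450 -120 0 0 0 15; 77 -480 -120 0 0 0 15; 79 -492 -115 0 0 0 15; 79 -492 -105 0 0 0 15; 79 -492 -100 0 0 0 15"}}

```text
time: 19.25
ee_pos: [0.462, -0.2119, 0.1289]
tcp_rot: [179.9, -0.1, 175.7]
wrist_force: [-0.2, 0.4, -1.8]
opening: 0.0235
grasp_force: 38.9
```

Call:
{"name": "carry_out", "arguments": {"moves": "0 0 20 0 0 0 15; 0 0 45 0 0 0 15; 0 0 70 0 0 0 15; 0 0 85 0 0 0 15; 0 0 93 0 0 0 15; 0 0 97 0 0 0 15; 0 0 99 0 0 0 15; 0 0 100 0 0 0 15; 0 0 101 0 0 0 15; 0 0 101 0 0 0 15; 0 0 101 0 0 0 15"}}

```text
time: 20.35
ee_pos: [0.4625, -0.2128, 0.0296]
tcp_rot: [-180.0, 0.0, 175.7]
wrist_force: [-0.2, -0.4, -0.6]
opening: 0.0234
grasp_force: 38.9
```

Call:
{"name": "carry_out", "arguments": {"moves": "0 0 0.7 0 0 0 15; 0 0 1.4 0 0 0 15; 0 0 1.8 0 0 0 15; 0 0 1.8 0 0 0 15"}}

```text
time: 20.75
ee_pos: [0.4624, -0.2128, 0.0282]
tcp_rot: [-180.0, 0.0, 175.7]
wrist_force: [-2.6, 0.5, 6.0]
opening: 0.0234
grasp_force: 39.6
```

Call:
{"name": "carry_out", "arguments": {"moves": "0 0 0 0 0 0 46; 0 0 0 0 0 0 46; 0 0 0 0 0 0 46; 0 0 0 0 0 0 46; 0 0 -3 0 0 0 46; 0 0 -20 0 0 0 46; 0 0 -50 0 0 0 46; 0 0 -80 0 0 8.5 66; 0 0 -90 0 0 17 66; 0 0 -90 0 0 25.5 66; 0 0 -90 0 0 34 66; 0 0 -90 0 0 42.5 66; 0 0 -90 0 0 51 66; 0 0 -90 0 0 59.5 66; 0 0 -90 0 0 68 66; 0 0 -90 0 0 76.5 66; 0 0 -90 0 0 85 66; 0 0 -90 0 0 90 66; 0 0 -90 0 0 90 66; 0 0 -90 0 0 90 66"}}

```text
time: 22.75
ee_pos: [0.4624, -0.2127, 0.1176]
tcp_rot: [180.0, 0.0, 85.9]
wrist_force: [-0.5, 0.2, 0.1]
opening: 0.066
grasp_force: 0.0
```

```bash
python3 - <<'E'
from h import *
o=bot.get_obs();print(o['ee_pos'],o['tcp_rot'],o['opening'])
a,M,K=snap('wrist','pics/p_wrist.png'); print(proj(M,K,[.4624,-.2128,.037]))
cv2.imwrite('pics/p.png',a[:,:,::-1])
E
```

```text
[ 0.46236606 -0.21269638  0.11761221] [1.79992260e+02 1.48021618e-03 8.58585311e+01] 0.06599530999086078
[275.62860519 227.72287151]
```

View pics/p.png

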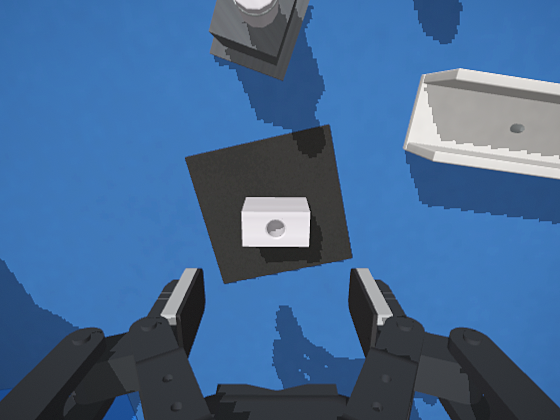

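The block stands upright on the pad with its bore at (276,228), right under the tool, and the dowel shows at (517,128). I'll grip it by the ends.

Call:
{"name": "carry_out", "arguments": {"moves": "0 0 20 0 0 0 66; 0 0 40 0 0 0 66; 0 0 58 0 0 0 66; 0 0 72 0 0 0 66; 0 0 82 0 0 0 66; 0 0 87 0 0 0 66; 0 0 87.5 0 0 0 66; 0 0 87.5 0 0 0 35; 0 0 87.5 0 0 0 35; 0 0 87.5 0 0 0 35; 0 0 87.5 0 0 0 35; 0 0 87.5 0 0 0 35; 0 0 87.5 0 0 0 35; 0 0 87.5 0 0 0 35"}}

```text
time: 24.2
ee_pos: [0.4629, -0.2129, 0.0309]
tcp_rot: [179.9, 0.0, 85.7]
wrist_force: [1.1, 0.1, 6.1]
opening: 0.043
grasp_force: 41.8
```

```bash
python3 - <<'E'
from h import *
np.set_printoptions(precision=4,suppress=True)
print(bot.get_obs()['ee_pos'],bot.get_obs()['tcp_rot'])
for f,e in [('p_wrist',(517,128)),('w2',(345.9,196.5)),('h1_scene',None)]:
    d=np.load(f'pics/{f}.png.npz'); M,K=d['M'],d['K']
    if e: print(f,at(M,K,*e,.014)[:2],at(M,K,*e,.006)[:2])
d=np.load('pics/p_wrist.png.npz'); M,K=d['M'],d['K']; print('bore',at(M,K,276,228.5,.037)[:2])
# keeper wall edge directions: line fit on w2
g=cv2.imread('pics/w2.png',0); l=cv2.createLineSegmentDetector().detect(g[150:260,270:440])[0][:,0]
d=np.load('pics/w2.png.npz'); M,K=d['M'],d['K']
for a in l:
    if np.hypot(a[2]-a[0],a[3]-a[1])>70:
        p=at(M,K,a[0]+270,a[1]+150,.05);q=at(M,K,a[2]+270,a[3]+150,.05);t=q-p;print((a+[270,150,270,150]).round(),np.degrees(np.arctan2(t[1],t[0])).round(1))
E
```

```text
[ 0.4629 -0.2129  0.0309] [179.9119   0.0332  85.702 ]
p_wrist [ 0.6256 -0.1629] [ 0.6311 -0.1639]
w2 [ 0.627  -0.1622] [ 0.6287 -0.1645]
bore [ 0.4626 -0.2134]
[282. 217. 411. 243.] -12.1
[294. 175. 426. 203.] -12.3
[409. 186. 292. 160.] 167.9
[411. 237. 284. 211.] 168.0
[415. 195. 294. 169.] 167.9
[283. 200. 397. 223.] -12.1
```

Call:
{"name": "carry_out", "arguments": {"moves": "0 0 -8 0 0 0 35; 0 0 -25 0 0 0 35; 0 0 -60 0 0 0 35; 0 0 -95 0 0 0 35; 2 25 -115 0 0 3 35; 5 65 -120 0 0 7.8 35; 9 105 -120 0 0 7.8 35; 12 145 -120 0 0 7.8 35; 13 163 -120 0 0 7.8 35; 13 163 -120 0 0 7.8 35; 13 163 -120 0 0 7.8 35; 13 163 -120 0 0 7.8 35"}}

```text
time: 25.4
ee_pos: [0.625, -0.212, 0.1502]
tcp_rot: [-180.0, -0.0, 77.9]
wrist_force: [0.4, -0.3, -0.0]
opening: 0.0431
grasp_force: 41.2
```

```bash
python3 - <<'E'
from h import *
o=bot.get_obs();print(o['ee_pos'],o['tcp_rot'],o['opening'])
a,M,K=snap('wrist','pics/k_wrist.png'); print(proj(M,K,[.627,-.162,.014]))
cv2.imwrite('pics/k.png',a[:,:,::-1])
E
```

```text
[ 0.62497815 -0.21199808  0.15022532] [-1.79974023e+02 -6.95812191e-05  7.78814727e+01] 0.043135360116974976
[264.52220377 140.99864681]
```

View pics/k.png

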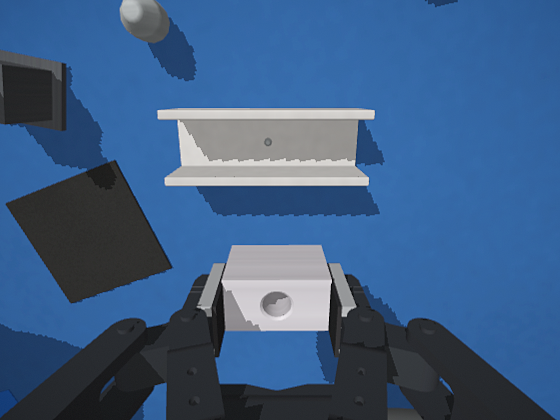

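The keeper is horizontal in the image, so the yaw is right. The dowel is at (267.5,142) and the held block's bore at (276,305).

```bash
python3 - <<'E'
from h import *
d=np.load('pics/k_wrist.png.npz'); M,K=d['M'],d['K']; o=bot.get_obs(); Rt=pose(o)[:3,:3]
g=cv2.imread('pics/k_wrist.png',0)
def cen(u,v,r,t):
    p=g[v-r:v+r+1,u-r:u+r+1].astype(float); w=np.clip(p.max()-p-t*(p.max()-p.min()),0,None); y,x=np.mgrid[-r:r+1,-r:r+1]; return u+(w*x).sum()/w.sum(),v+(w*y).sum()/w.sum()
dw=cen(268,142,6,.5); zt=o['ee_pos'][2]+.006
b=at(M,K,276,305,zt)
print(dw,b,(Rt.T@(b-o['ee_pos']))[:2])
for z in (.006,.010,.014):
    e=at(M,K,*dw,z); print(z,e,(Rt.T@(e-b))[:2]*1e3)
E
```

```text
(np.float64(267.73809523809524), np.float64(141.88616071428572)) [ 0.62551125 -0.212423    0.15647476] [-0.00024464  0.00058022]
0.006 [ 0.62884175 -0.16405509  0.006     ] [47.99934473 -6.90631324]
0.01 [ 0.62904754 -0.16361146  0.01      ] [48.47601997 -6.79823178]
0.014 [ 0.62925333 -0.16316782  0.014     ] [48.95269521 -6.69015031]
```

Call:
{"name": "carry_out", "arguments": {"moves": "15 -2 0 0 0 0 35; 35 -5 0 0 0 0 35; 48.5 -6.6 10 0 0 0 35; 48.5 -6.6 25 0 0 0 35; 48.5 -6.6 45 0 0 0 35; 48.5 -6.6 65 0 0 0 35; 48.5 -6.6 82 0 0 0 35; 48.5 -6.6 95 0 0 0 35; 48.5 -6.6 102 0 0 0 35; 48.5 -6.6 106 0 0 0 35; 48.5 -6.6 109 0 0 0 35; 48.5 -6.6 110.5 0 0 0 35; 48.5 -6.6 111 0 0 0 35; 48.5 -6.6 111 0 0 0 35"}}

```text
time: 26.85
ee_pos: [0.6298, -0.1632, 0.0394]
tcp_rot: [180.0, 0.0, 77.9]
wrist_force: [0.2, -0.3, -1.6]
opening: 0.0434
grasp_force: 41.3
```

Call:
{"name": "carry_out", "arguments": {"moves": "0 0 1.5 0 0 0 35; 0 0 3 0 0 0 35; 0 0 4 0 0 0 35; 0 0 5 0 0 0 35; 0 0 5.7 0 0 0 35; 0 0 6.2 0 0 0 35; 0 0 6.2 0 0 0 35"}}

```text
time: 27.55
ee_pos: [0.6295, -0.1631, 0.0339]
tcp_rot: [180.0, -0.0, 77.9]
wrist_force: [-3.6, 0.8, 8.1]
opening: 0.0431
grasp_force: 42.2
```

It met the floor exactly where predicted. I'll release, retreat and take a look.

Call:
{"name": "carry_out", "arguments": {"moves": "0 0 0 0 0 0 62; 0 0 0 0 0 0 62; 0 0 0 0 0 0 62; 0 0 0 0 0 0 62; 0 0 -4 0 0 0 62; 0 0 -20 0 0 0 62; 0 0 -50 0 0 0 62; 0 0 -90 0 0 0 62; 0 0 -130 0 0 0 62; 0 0 -160 0 0 0 62; 0 0 -160 0 0 0 62; 0 0 -160 0 0 0 62; 0 0 -160 0 0 0 62"}}

```text
time: 28.85
ee_pos: [0.6292, -0.1631, 0.1921]
tcp_rot: [-179.9, -0.0, 77.9]
wrist_force: [-0.3, -1.0, -0.0]
opening: 0.062
grasp_force: 0.0
```

```bash
python3 - <<'E'
from h import *
a,M,K=snap('wrist'); b,_,_=snap('side')
z=cv2.resize(b[130:300,190:410],(388,300)); w=cv2.resize(a,(400,300))
cv2.imwrite('pics/f.png',np.hstack([w,z])[:,:,::-1])
for k,P in dict(floor=[.6295,-.1635,.040],up=[.6295,-.1635,.048]).items(): print(k,proj(M,K,P)*400/560)
E
```

```text
floor [197.40980996 141.30584393]
up [197.39238888 143.21452071]
```

View pics/f.png

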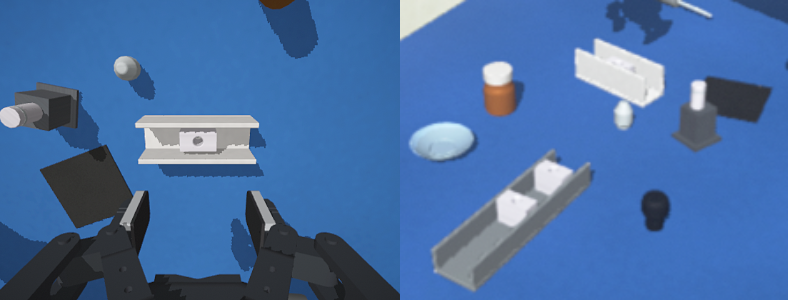

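The block sits level in the keeper with its bore at (198,141), which matches the on-the-floor prediction. The other two blocks are in the rack, the probe is in its stand and the bystanders look undisturbed.

```bash
python3 -c "
from workcell import bot
print(bot.job_done())"
```

```text
the job is handed in; nothing more can be done
None
```

The job is done and handed in at about 29 s of robot time: place 1's block is the through-drilled one, and after its stop on the pad it now stands on the keeper floor over the dowel, with the probe back in its stand and the other two blocks (both blind) still in the rack.

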